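Refit the pusher of a vegetable slicer with its guide rod

TASK

Reassemble the vegetable slicer after washing: set the white pusher, base down, in the channel of the sloping bed between the two fixed lugs, then thread the long steel guide rod from the high end through the upper lug, both ears of the pusher and the lower lug, until the rod's flat handle is fully home against the upper lug. Let go of everything, and leave the shorter rod and the other kitchen things where they are.

Things in the scene. Friction and masses are not known exactly. Their poses are not given: they have to be found in the camera images.
- bed: Sloping steel bed of slicer, 110 wide (x) x 220 long (y) x 8 mm, on a fixed white plastic stand. Origin: centre of its upper surface, 85 mm above the table. y points uphill, 30 deg above level; z is the upward normal, 30 deg from vertical; x is level. Two rails 7 mm high leave a channel 68 mm wide at its floor (x = -34 to 34), flaring to 75 at the top. Pusher sits at x = 0, z = 0, y -35 to 35.
- upper_hole (a point): Centre of the hole at the uphill face of the upper lug, at bed x = 0, y = 75, z = 18 mm; axes as the bed. The lug is fixed white plastic, 30 wide, 34 high, y = 65 to 75, with a 14 mm round hole along bed y. The guide rod enters here, moving down the slope.
- lower_hole (a point): Centre of the hole at the downhill face of the lower lug, at bed x = 0, y = -75, z = 18 mm. Same lug and 14 mm hole, y = -75 to -65, in line with the upper hole; 130 mm free between the lugs.
- pusher: Loose white plastic pusher, about 90 g, at first upright on the table. Origin: centre of its underside, z up. Base 64 (x) x 60 (y) x 6 mm; at each end (y = 22 to 30 and -30 to -22) an ear 30 wide, 34 high with a 14 mm hole along y at x = 0, z = 18. Same either way round. On the bed it has 2 mm play each side, and stays where left or slides down to the lower lug.
- pusher_grip (a point): Centre of the grip bar on top of the pusher, 47 mm above its underside: bar 16 wide (x) x 60 long (y) x 26 mm high (34 to 60 mm above the underside), to pinch across x.
- guide_rod: Loose steel guide rod, about 70 g, lying level on the table. Origin: on its axis at the shoulder where shank meets handle, 4.5 mm above the table. Shank 9 mm diameter, 160 mm long towards -y; flat handle 24 wide (x) x 45 long (y = 0 to 45) x 15 mm thick (z = -4.5 to 10.5). Fully home, the origin is at the upper hole point, y along bed y; the slope then holds it there.
- rod_tip (a point): Tip of the guide rod, 160 mm from the shoulder; the last 12 mm taper to 3.6 mm. Fully home it stands 10 mm past the lower lug.
- short_rod: A similar but shorter loose steel rod (spare): shank only 90 mm, same handle and origin, lying on the table. Not to be used. It and the guide rod may have swapped places.
- mug: White ceramic mug, 76 mm wide, 90 high, origin under its centre. Leave alone.
- soap: Clear soap bottle, 60 mm wide, 190 high, origin under its centre. Leave alone.
- bowl: White bowl, 130 mm wide, 55 high, origin under its centre. Leave alone.
- spoon: Wooden spoon lying on the table along its x axis. Leave alone.
- jar: Glass jar with steel cap, 72 mm wide, 110 high, origin under its centre. Leave alone.
- tin: Plain steel tin, 74 mm wide, 100 high, origin under its centre. Leave alone.
Things that resemble listed ones, but are neither listed nor needed, are in the scene too. Of the things that look like the pusher, the middle-sized one is meant. Leave any orange look-alike of the guide_rod alone.

How it is judged:
On the way, in this order (a step that is already met when the one before it is completed fails the run):
1. the pusher sits flat in the channel of the bed, between the lugs (x of pusher in the frame of bed between -0.004 and 0.004 m and y of pusher in the frame of bed between -0.039 and 0.039 m and z of pusher in the frame of bed between -0.003 and 0.004 m and angle between the z axis of pusher and the z axis of bed, either way round below 0.1 rad and angle between the y axis of pusher and the y axis of bed, either way round below 0.15 rad), for 0.2 s.
2. the tip of the guide rod has come down the slope through the upper lug, with the pusher seated (all of step 1 and x of rod_tip in the frame of bed between -0.008 and 0.008 m and z of rod_tip in the frame of bed between 0.01 and 0.026 m and y of rod_tip in the frame of bed between -0.07 and 0.055 m and angle between the y axis of guide_rod and the y axis of bed, either way round below 0.15 rad), for 0.05 s.
At the end, for the whole second after the job is handed in: The pusher sits flat in the channel between the lugs (within 4 mm across and in height), the guide rod lies in line with the bed through both lugs and the pusher's ears with its handle's shoulder within 5 mm of the upper lug; both are released and at rest (all of step 1 and x of guide_rod in the frame of bed between -0.005 and 0.005 m and z of guide_rod in the frame of bed between 0.012 and 0.024 m and angle between the y axis of guide_rod and the y axis of bed, either way round below 0.08 rad and y of guide_rod in the frame of bed between 0.07 and 0.08 m and linear speed of each of guide_rod, pusher below 0.02 m/s and contact force between the fingers and guide_rod below 0.1 N and contact force between the fingers and pusher below 0.1 N); the robot touches nothing.
It fails at once if another thing on the table is moved more than 30 mm (distance of any of short_rod, mug, soap, bowl, spoon, jar, tin from where it was at the start of the episode above 0.03 m).
It also fails if it takes over 59 s, if anything falls off the work surface, if the arm or the gripper's body presses on something with over 40 N, if the wrist force passes 120 N, or if a joint passes its speed limit or range.

ROBOT

A 6-joint arm with a two-finger parallel gripper is mounted at the origin on the work surface. World frame = base frame: x ahead of the robot, y to its left, z up, the work surface at z = 0. Lengths are in m, angles in rad, forces in N, time in s.
With the tool pointing down it reaches from about 0.375 to 0.9 m from the base axis. Payload 3.1 kg.
Tool frame: the origin (TCP) lies on the mounting face of the last link; the fingertips stand 173 mm ahead of it and the grasp point (between the pads) lies 155 mm ahead of it; z points along the fingers, y is the line along which they close (so a half turn about z gives the same grasp; the last joint's range is limited). The gripper opens to 85 mm and grips with 20 to 120 N. Pads are 22 mm wide; open, the fingers measure 114 mm over their backs; the gripper's body (76 mm by 85 mm) begins 54 mm behind the grasp point. The pads swing forward as they close: fully open they stand 13 mm farther back than shut.
Start: joints at [-1.373, 0.527, 1.433, -0, 1.181, -0.178], TCP at [0.23, -0.581, 0.405] pointing down, gripper open.
Joint ranges: [-3.08, 3.08], [-0.75, 2.2], [0.22, 2.44], [-1.43, 4.57], [0, 2.65], [-2.85, 2.85]. Speed limits (rad/s): [2.79, 2.79, 3.14, 3.14, 3.14, 3.14].

INTERFACE

Orientations are given as [roll, pitch, yaw] about the fixed x, y, z axes, in that order (R = Rz(yaw) Ry(pitch) Rx(roll)).
In Python, from station import r gives the robot as it stands.
- The arm moves only by the shell command python3 -m creep 'ROWS'. ROWS is JSON, a list that holds one entry, the list of rows, each a list of 5 numbers: the opening in per cent of the stroke, from 0 (shut) to 100 (fully open), then the shift along the tool's x, y, z in m, then the turn about the tool's z in rad. In form: [[[gripper, tx, ty, tz, turn], ...]]. A call has 1 to 10 rows; each row shifts and turns the commanded pose from where the row before left it, along the tool's axes as they then stand; what a row does not reach is not made up. A row lasts 1/12 s, in which the tool goes at most 41.7 mm and 7.16 degrees, less where a joint would pass 70% of its speed; a pose out of reach is approached as far as the arm can. A call with a gripper value outside its range is refused whole. The fingers move at their own pace and stop on an object; the grip force is fixed at half the most. Time passes only in rows, so rows that do not move let the fingers close. It gives the time, the measured TCP pose, the force, the opening and the grip force at its end, in the units of the state.
- r.read_state(): the state, without advancing time (a new reading comes with each control period).
- r.capture(name): name is "scene" or "top" or "wrist"; returns (picture, depth): 480x640x3 uint8, red, green, blue; 480x640 float32, m along the optical axis (not along the pixel's ray), 0 where there is no reading.
- r.camera_model(name): a dict with "mtx" (3x3 intrinsics, pixels), "R" (3x3) and "t" (3): a world point X has camera coordinates R X + t. Camera axes: x right, y down, z forward; pixel columns grow to the right and rows downward; lengths in m; the calibration is good to about 2 mm. The wrist camera is an equidistant fisheye: a pixel r from the principal point sees the ray r / f radians off the axis. A picture is of the moment at which its call begins: read the wrist's pose just before it. camera_model takes no time and is no camera call; for the wrist camera it gives the pose at the moment of the call.
- r.job_done(): hands the job in; it is judged then, once.
Trained networks look in the newest picture that a camera, given by its name, has taken for a name from the list of things; names that differ only in an ending like _2 or _b are one class to them, and where a whole thing is asked for, a point or a joint stands for the part that bears it (a point fixed in the world has none). Each returns a list of dicts, best first, with "conf" (0 to 1); they miss things now and then, are a little off and sometimes report something else, mostly with a low value. They report only what shows in the picture. A call takes as long as a camera call. They do not tell look-alikes from the thing itself.
- r.spot_in(query, camera): "box" ([left, top, width, height] in pixels, round what is visible of it).
- r.cut_out(query, camera): "region" (480x640 bool, what is visible of it) and "box" ([left, top, width, height] in pixels, round what is visible of it).
The state is a dict: "clock": time; "joints": joint angles; "qvel": joint speeds; "effort": joint torques, N m; "ee_pos": TCP position; "tool_rot": TCP orientation; "wrist_force": force on the tool from outside, world axes, zero at the start; "moment": the same for the moment, N m; "opening": finger opening in m; "gripper_force": force on a finger pad.
Only numpy, scipy, OpenCV 4.12 (cv2) and the standard library are available. Lean on these libraries where they do the work, as an engineer would, in place of code of your own. Each camera call takes 0.05 s, during which the arm holds its last target. There are 200 camera calls.

## Working session

There is one attempt and no reset: what is moved stays moved. The work goes in short steps, Python scripts to look and compute and a shell command to move; the robot and the scene stay as the last step left them, time stands still between calls to the robot, and variables do not carry over. Pictures are saved under pics/ and viewed, at most 10 in all, crops included, and the job is handed in when it is done.

```bash
ls; mkdir -p pics; python3 - <<'E'
from station import r
import cv2,numpy as np
for n in("scene","top"):
    p,d=r.capture(n); cv2.imwrite(f"pics/{n}0.png",p[:,:,::-1]); np.savez(f"{n}0.npz",p=p,d=d)
    m=r.camera_model(n); print(n,np.round(m["mtx"],1).tolist(),np.round(m["R"],3).tolist(),np.round(m["t"],3).tolist())
    for q in("bed","pusher","guide_rod","short_rod"):
        print(q,[(x["conf"],x["box"]) for x in r.spot_in(q,n)])
print(r.read_state())
E
```

```text
pics
scene [[531.2, 0.0, 323.7], [0.0, 531.2, 242.0], [0.0, 0.0, 1.0]] [[-0.286, 0.958, 0.015], [0.559, 0.179, -0.81], [-0.779, -0.223, -0.586]] [0.139, -0.219, 1.658]
bed [(0.6, [270.2, 211.1, 90.8, 61.8])]
pusher [(0.71, [257.1, 184.3, 40.2, 44.0]), (0.69, [205.6, 240.8, 25.4, 25.6]), (0.65, [219.9, 216.5, 23.9, 26.7])]
guide_rod [(0.8, [391.9, 256.2, 82.6, 27.0]), (0.69, [394.7, 217.0, 68.3, 20.5]), (0.57, [523.9, 233.2, 43.8, 53.3])]
short_rod [(0.78, [403.6, 309.8, 58.3, 16.6])]
top [[623.6, 0.0, 323.1], [0.0, 623.6, 242.9], [0.0, 0.0, 1.0]] [[0.027, -1.0, -0.006], [-0.993, -0.026, -0.114], [0.114, 0.009, -0.993]] [0.016, 0.527, 1.843]
bed [(0.66, [305.4, 227.3, 68.8, 34.8])]
pusher [(0.76, [374.8, 294.8, 35.6, 31.3]), (0.67, [407.4, 259.9, 23.7, 26.3]), (0.6, [405.9, 232.0, 14.0, 13.8])]
guide_rod [(0.73, [217.8, 262.1, 60.3, 21.8]), (0.51, [234.7, 307.8, 48.8, 41.8])]
short_rod [(0.57, [226.5, 221.6, 37.8, -0.9]), (0.52, [304.0, 226.0, 68.5, 37.7]), (0.52, [331.3, 142.9, 41.2, 43.3])]
{'clock': 0.5, 'joints': array([-1.37249317e+00,  5.27522041e-01,  1.43273104e+00,  3.92213191e-05,
        1.18138165e+00, -1.78495607e-01]), 'qvel': array([-0.00041741, -0.00037229, -0.00095761,  0.00212875, -0.00196006,
       -0.0005774 ]), 'effort': array([-3.34617362e-04, -4.41905093e+01, -1.78225583e+01, -1.53411938e-04,
        1.83888151e-03,  2.04699138e-07]), 'ee_pos': array([ 0.22999482, -0.58111407,  0.40468694]), 'tool_rot': array([-3.14155769e+00, -4.31784294e-05,  3.76783872e-01]), 'wrist_force': array([-0.77475292, -0.01113134, -0.50269458]), 'moment': array([-0.01112711, -0.01135561, -0.02939188]), 'gripper_force': 0.0, 'opening': 0.08563164811692302}
```

```bash
python3 - <<'E'
import cv2,numpy as np
a=cv2.imread("pics/scene0.png")[130:370,180:600];cv2.imwrite("pics/s.png",cv2.resize(a,(800,457),interpolation=cv2.INTER_CUBIC))
a=cv2.imread("pics/top0.png")[120:380,160:480];cv2.imwrite("pics/t.png",cv2.resize(a,(738,600),interpolation=cv2.INTER_CUBIC))
E
```

```text
(no output)
```

View pics/s.png

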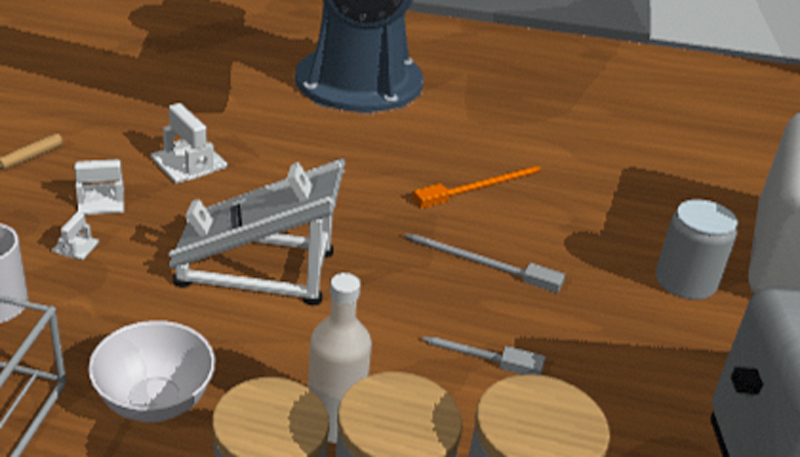

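View pics/t.png

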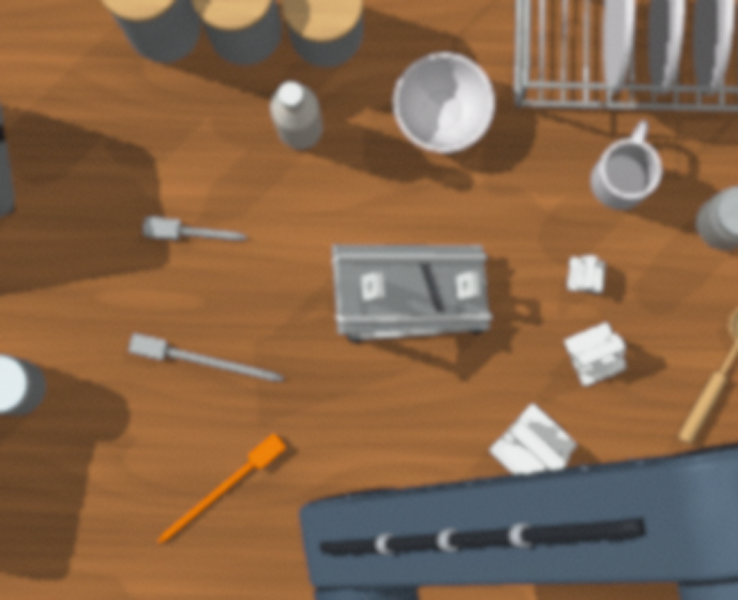

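The scene crop shows the bed near crop (260,210), with its uphill end to the right (+y).

Look-alikes in the scene crop:
- **Pushers:** large at (190,145), middle at (100,187), small at (75,235). I choose the middle one, at top crop (595,353).
- **Rods:** long steel at (485,262), short steel at (485,355), orange at (475,187). I choose the long steel one, at top crop (205,358).

```bash
cat > h.py <<'E'
import numpy as np,cv2
from station import r
from scipy.spatial.transform import Rotation as Ro
def rays(cam,uv,m=None):
    m=m or r.camera_model(cam);K=np.array(m["mtx"]);uv=np.asarray(uv,float)
    x=(uv-K[:2,2])/[K[0,0],K[1,1]]
    if cam=="wrist":
        th=np.linalg.norm(x,axis=-1,keepdims=True);x=x*np.where(th>1e-6,np.tan(np.minimum(th,1.5))/np.maximum(th,1e-9),1)
    return np.concatenate([x,np.ones(x.shape[:-1]+(1,))],-1),m
def toworld(cam,uv,z,m=None):   # depth
    c,m=rays(cam,uv,m);return (c*np.asarray(z)[...,None]-m["t"])@np.array(m["R"])
def onplane(cam,uv,h,m=None):   # intersect world z=h
    c,m=rays(cam,uv,m);R=np.array(m["R"]);d=c@R;o=-R.T@np.array(m["t"])
    return o+d*((h-o[2])/d[...,2:3])
def project(cam,X,m=None):
    m=m or r.camera_model(cam);c=np.asarray(X)@np.array(m["R"]).T+m["t"];K=np.array(m["mtx"])
    x=c[...,:2]/c[...,2:]
    if cam=="wrist":
        q=np.linalg.norm(x,axis=-1,keepdims=True);x=x*np.arctan(q)/np.maximum(q,1e-9)
    return x*[K[0,0],K[1,1]]+K[:2,2]
def cloud(cam,d,m=None):
    v,u=np.mgrid[0:480,0:640];return toworld(cam,np.stack([u,v],-1),d,m)
E
python3 - <<'E'
from h import *
for n in("top","scene"):
    f=np.load(n+"0.npz");d=f["d"];P=cloud(n,d);P[d==0]=np.nan
    np.save(n+"P.npy",P)
    print(n,"table z",np.nanmedian(P[...,2]))
    s=(lambda x,y:(x*320/738+160,y*260/600+120)) if n=="top" else (lambda x,y:(x*.525+180,y*.525+130))
    pts=dict(pusher=(595,353),handle=(148,347),tip=(283,378),hi=(335,290),lo=(488,290),upl=(372,287),lol=(468,285)) if n=="top" else dict(pusher=(100,170),handle=(545,277),tip=(405,236),upl=(300,180),lol=(200,217),hicorner=(342,162),hic2=(330,203),loc=(173,255))
    for k,v in pts.items():
        u,w=map(round,s(*v)); W=P[w-1:w+2,u-1:u+2].reshape(-1,3);print(k,(u,w),np.round(np.nanmedian(W,0),3),onplane(n,(u,w),0.005).round(3))
    # bed plane
    if n=="top":
        B=P[227:262,305:374].reshape(-1,3);B=B[np.isfinite(B[:,2])&(B[:,2]>.03)]
        best=0;rng=np.random.default_rng(0)
        for i in range(400):
            a,b,c=B[rng.choice(len(B),3,False)];nn=np.cross(b-a,c-a);L=np.linalg.norm(nn)
            if L<1e-6: continue
            nn/=L;k=abs((B-a)@nn)<.002
            if k.sum()>best: best=k.sum();K=k
        C=B[K].mean(0);nn=np.linalg.svd(B[K]-C)[2][2];nn*=np.sign(nn[2]);print("plane",best,len(B),C,nn,np.degrees(np.arccos(nn[2])))
        Q=B[K];rc=cv2.minAreaRect(Q[:,:2].astype(np.float32));print(rc)
E
```

```text
top table z -0.0028114184483836865
pusher (418, 273) [ 0.442 -0.251  0.061] [ 0.445 -0.259  0.005]
handle (224, 270) [0.438 0.327 0.013] [0.439 0.328 0.005]
tip (283, 284) [ 0.402  0.149 -0.004] [0.401 0.148 0.005]
hi (305, 246) [ 0.516  0.086 -0.002] [0.518 0.085 0.005]
lo (372, 246) [ 0.525 -0.119 -0.   ] [ 0.524 -0.119  0.005]
upl (321, 244) [0.512 0.035 0.132] [0.526 0.037 0.005]
lol (363, 244) [ 0.521 -0.087  0.074] [ 0.529 -0.091  0.005]
plane 823 2253 [ 0.51715817 -0.01239046  0.089098  ] [ 0.04313825 -0.49691331  0.86672733] 29.91946767585527
((0.5189276337623596, -0.01834464818239212), (0.10249784588813782, 0.19314506649971008), 4.827436923980713)
scene table z 0.001766590229321391
pusher (232, 219) [ 0.449 -0.252  0.055] [ 0.381 -0.288  0.005]
handle (466, 275) [0.447 0.331 0.017] [0.431 0.332 0.005]
tip (393, 254) [0.402 0.153 0.002] [0.403 0.153 0.005]
upl (338, 224) [0.503 0.037 0.135] [ 0.317 -0.011  0.005]
lol (285, 244) [ 0.52  -0.083  0.065] [ 0.445 -0.114  0.005]
hicorner (360, 215) [0.456 0.074 0.138] [0.256 0.035 0.005]
hic2 (353, 237) [0.549 0.082 0.14 ] [0.363 0.042 0.005]
loc (271, 264) [ 0.566 -0.102  0.037] [ 0.531 -0.118  0.005]
```

```bash
python3 -m creep '[[[100,0.032,-0.0227,0,0],[100,0.032,-0.0227,0,0],[100,0.032,-0.0227,0,0],[100,0.032,-0.0227,0,0],[100,0.032,-0.0227,0,0],[100,0.032,-0.0227,0,0],[100,0.032,-0.0227,0,0],[100,0.032,-0.0227,0,0],[100,0.032,-0.0227,0,0],[100,0.032,-0.0227,0,0]]]'
python3 -m creep '[[[100,0,0,0.005,-0.122],[100,0,0,0.005,-0.122],[100,0,0,0.005,-0.122],[100,0,0,0.005,-0.122],[100,0,0,0.005,-0.122],[100,0,0,0.005,-0.122],[100,0,0,0.005,-0.122],[100,0,0,0.005,-0.122],[100,0,0,0.005,-0.122],[100,0,0,0.005,-0.122]]]'
python3 -m creep '[[[100,0,0,0.005,-0.122],[100,0,0,0.005,-0.122],[100,0,0,0.005,-0.122],[100,0,0,0,0]]]'
python3 - <<'E'
from h import *
s=r.read_state();print(s["ee_pos"],s["tool_rot"],s["joints"])
p,d=r.capture("wrist");m=r.camera_model("wrist");np.savez("w1.npz",p=p,d=d,R=m["R"],t=m["t"])
print(m["mtx"],-np.array(m["R"]).T@m["t"],m["R"])
cv2.imwrite("pics/w1.png",p[:,:,::-1])
for q in("pusher","pusher_grip"): print(q,[(x["conf"],x["box"]) for x in r.spot_in(q,"wrist")])
E
```

```text
clock: 1.33
ee_pos: [0.4447, -0.2506, 0.405]
tool_rot: [3.141, -0.0, 0.377]
wrist_force: [0.5, -0.4, 0.2]
opening: 0.0856
gripper_force: 0.0
clock: 2.17
ee_pos: [0.4441, -0.2524, 0.3547]
tool_rot: [3.141, 0.0, 1.603]
wrist_force: [-0.8, -0.4, 0.2]
opening: 0.0854
gripper_force: 0.0
clock: 2.5
ee_pos: [0.4439, -0.2522, 0.339]
tool_rot: [-3.141, -0.001, 1.965]
wrist_force: [0.4, 0.2, 0.7]
opening: 0.0855
gripper_force: 0.0
[ 0.44385468 -0.2521741   0.33904628] [-3.14096581e+00 -1.34965422e-03  1.96480552e+00] [-7.35859649e-01  4.70974667e-01  1.78333929e+00  1.17443027e-05
  8.88766783e-01 -1.12987668e+00]
[[371.64829954   0.         319.96258713]
 [  0.         371.64829954 240.10654541]
 [  0.           0.           1.        ]] [ 0.41116018 -0.17431478  0.30894212] [[ 9.25466970e-01  3.78828293e-01 -1.07802883e-04]
 [ 3.58558387e-01 -8.75856246e-01  3.22973248e-01]
 [ 1.22256984e-01 -2.98939727e-01 -9.46408088e-01]]
pusher [(0.89, [276.0, 186.7, 79.0, 90.9]), (0.56, [136.8, 19.8, 142.6, 127.1])]
pusher_grip [(0.62, [276.0, 185.3, 80.6, 97.6]), (0.61, [132.4, 14.4, 149.8, 133.9])]
```

View pics/w1.png

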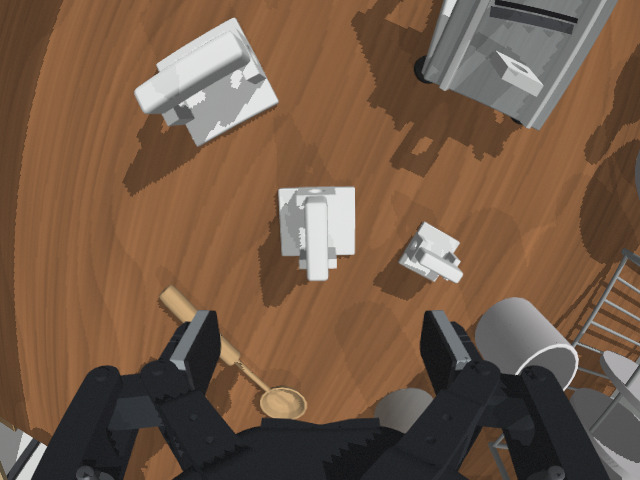

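The chosen middle pusher is at (316,235), with its bar lying along tool x. The large one is at (205,85) and the small one at (432,252). The spoon (240,360) and mug (525,340) are nearby. Measuring the bar from depth.

```bash
python3 - <<'E'
from h import *
f=np.load("w1.npz");m=dict(mtx=r.camera_model("wrist")["mtx"],R=f["R"],t=f["t"])
P=cloud("wrist",f["d"],m)
sub=P[180:290,270:362].reshape(-1,3);print("z",np.percentile(sub[:,2],[1,10,50,90,99]).round(4))
Q=sub[(sub[:,2]>.052)&(sub[:,2]<.068)];rc=cv2.minAreaRect(Q[:,:2].astype(np.float32));print("bar",len(Q),rc)
b=cv2.boxPoints(rc);e=b[np.argmax(np.linalg.norm(b-b[0],axis=1)*0+[0,np.linalg.norm(b[1]-b[0]),0,np.linalg.norm(b[3]-b[0])])]-b[0]
if e[1]<0:e=-e
yaw=np.arctan2(e[1],e[0]);print("yaw",yaw)
s=r.read_state();R=Ro.from_euler("xyz",s["tool_rot"]).as_matrix()
c=np.array([*rc[0],.047]);print("tool delta to grasp tcp",(R.T@(c+[0,0,.155]-s["ee_pos"])).round(4),"turn",-(yaw-s["tool_rot"][2]))
E
```

```text
z [-0.0008  0.0001  0.0061  0.0602  0.0616]
bar 1799 ((0.4415853023529053, -0.25600478053092957), (0.016150271520018578, 0.05948514863848686), 23.27877426147461)
yaw 1.9770879
tool delta to grasp tcp [-0.0023 -0.0037  0.138 ] turn -0.017077013256747042
```

```bash
python3 -m creep '[[[50,-0.008,-0.0037,0,-0.012],[50,0,0,0.03,0],[50,0,0,0.03,0],[50,0,0,0.03,0],[50,0,0,0.03,0],[50,0,0,0.018,0],[50,0,0,0,0],[0,0,0,0,0],[0,0,0,0,0],[0,0,0,0,0]]]'
python3 -m creep '[[[0,0,0,0,0],[0,0,0,0,0],[0,0,0,0,0],[0,0,0,-0.03,0],[0,0,0,-0.04,0],[0,0,0,-0.04,0],[0,0,0,-0.04,0],[0,0,0,0,0]]]'
python3 - <<'E'
from h import *
s=r.read_state();print(s["ee_pos"],s["tool_rot"])
O=np.array([.517,-.018,.085])
a=.087;R=Ro.from_euler("xyz",s["tool_rot"]).as_matrix()
print("tool delta to above bed",R.T@(O+[0,0,.30]-s["ee_pos"]),"turn",-(np.pi/2+a-s["tool_rot"][2]))
E
```

```text
clock: 3.48
ee_pos: [0.4442, -0.2616, 0.2033]
tool_rot: [3.14, 0.003, 1.974]
wrist_force: [0.1, -1.1, -1.6]
opening: 0.0153
gripper_force: 59.7
clock: 4.15
ee_pos: [0.4453, -0.2624, 0.3591]
tool_rot: [3.135, 0.014, 1.975]
wrist_force: [1.1, -1.1, -0.6]
opening: 0.015
gripper_force: 59.7
[ 0.44532995 -0.26236707  0.35907805] [3.13516951 0.01435011 1.9750612 ]
tool delta to above bed [ 0.19608597  0.16219418 -0.02769745] turn 0.3172648742108761
```

```bash
python3 -m creep '[[[0,0,0,-0.01,0.106],[0,0,0,-0.01,0.106],[0,0,0,-0.01,0.105],[0,0.03,0.031,0,0],[0,0.03,0.031,0,0],[0,0.03,0.031,0,0],[0,0,0,0,0],[0,0,0,0,0]]]'
python3 - <<'E'
from h import *
s=r.read_state();print(s["ee_pos"],s["tool_rot"])
p,d=r.capture("wrist");m=r.camera_model("wrist");np.savez("w2.npz",p=p,d=d,R=m["R"],t=m["t"])
cv2.imwrite("pics/w2.png",p[:,:,::-1])
E
```

```text
clock: 4.82
ee_pos: [0.5263, -0.1646, 0.3812]
tool_rot: [-3.141, -0.0, 1.662]
wrist_force: [-0.3, -0.4, -1.2]
opening: 0.0148
gripper_force: 59.6
[ 0.52626147 -0.16459863  0.38124337] [-3.14098401e+00 -2.33228196e-04  1.66228769e+00]
```

View pics/w2.png

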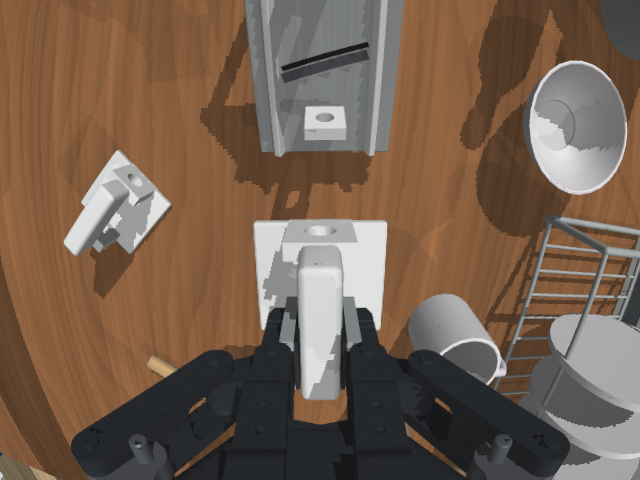

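The held pusher is upright in the grip at (320,300). The lower lug is at (325,122), and only the lower part of the bed is in view. I'll move forward a little to measure the whole bed.

```bash
python3 -m creep '[[[0,0.035,0,-0.01,0],[0,0.035,0,-0.01,0],[0,0,0,0,0],[0,0,0,0,0]]]'
cat > bed.py <<'E'
from h import *
from scipy.optimize import least_squares
s=r.read_state();print(s["ee_pos"],s["tool_rot"])
p,d=r.capture("wrist");m=r.camera_model("wrist");np.savez("w3.npz",p=p,d=d,R=m["R"],t=m["t"])
cv2.imwrite("pics/w3.png",p[:,:,::-1])
P=cloud("wrist",d,m);P[d==0]=np.nan
O=np.array([.517,-.018,.085])
def frame(v):
    a,t=v;y=np.array([-np.sin(a)*np.cos(t),np.cos(a)*np.cos(t),np.sin(t)]);x=np.array([np.cos(a),np.sin(a),0]);return np.stack([x,y,np.cross(x,y)],1)
B=P.reshape(-1,3);B=B[np.isfinite(B).all(1)]
F=frame((.087,np.pi/6))
L=(B-O)@F
k=(abs(L[:,0])<.03)&(abs(L[:,1])<.1)&(abs(L[:,2])<.008);Q=B[k]
for i in range(3):
    C=np.median(Q,0);n=np.linalg.svd(Q-Q.mean(0))[2][2];n*=np.sign(n[2]);e=(Q-Q.mean(0))@n;Q=Q[abs(e)<.002]
a=np.arctan2(n[0],-n[1]);t=np.arccos(n[2]);print("plane n",n.round(4),"tilt",np.degrees(t),"n",len(Q))
# side edges: bed outline incl rails; fit yaw from rails' x extents
F=frame((a,t));L=(B-O)@F;z0=np.median((Q-O)@F[:,2]);print("z off",z0,"yaw(plane)",a)
k=(abs(L[:,2]-z0)<.012)&(abs(L[:,0])<.08)&(abs(L[:,1])<.13)
E=L[k]
for side in(-1,1):
    ys=np.arange(-.1,.11,.01);xs=[]
    for y in ys:
        q=E[abs(E[:,1]-y)<.005,0]; xs.append((np.percentile(q,99.5) if side>0 else np.percentile(q,.5)) if len(q)>20 else np.nan)
    xs=np.array(xs);g=np.isfinite(xs);print("side",side,xs.round(4).tolist(),np.polyfit(ys[g],xs[g],1))
for y0 in(-.07,.07):
    q=L[(abs(L[:,0])<.025)&(abs(L[:,1]-y0)<.025)&(L[:,2]-z0>.012)&(L[:,2]-z0<.04)]
    print("lug",y0,len(q),np.percentile(q,[2,50,98],axis=0).round(4).tolist() if len(q)>10 else "")
print("bed y extent",np.percentile(E[:,1],[.2,99.8]))
E
python3 bed.py
```

```text
clock: 5.2
ee_pos: [0.5185, -0.0966, 0.402]
tool_rot: [-3.141, 0.0, 1.659]
wrist_force: [0.6, -0.7, -1.6]
opening: 0.015
gripper_force: 59.6
[ 0.51851741 -0.09662537  0.40202403] [-3.14141366e+00  4.90663098e-04  1.65875827e+00]
plane n [ 0.0495 -0.4973  0.8662] tilt 29.98385515100382 n 14709
z off -0.001110207563485183 yaw(plane) 0.09920267338761968
side -1 [-0.056, -0.0559, -0.056, -0.056, -0.0559, -0.0562, -0.0564, -0.0563, -0.0565, -0.0559, -0.0562, -0.0563, -0.0562, -0.0561, -0.0563, -0.0564, -0.0562, -0.0565, -0.0561, -0.0563, -0.0566] [-0.001971   -0.05619764]
side 1 [0.0523, 0.0524, 0.0522, 0.0522, 0.0522, 0.0519, 0.0516, 0.0518, 0.0521, 0.0519, 0.0519, 0.0519, 0.0522, 0.0517, 0.0519, 0.0521, 0.0521, 0.0522, 0.0519, 0.0519, 0.0524] [-0.00075153  0.05203732]
lug -0.07 790 [[-0.0166, -0.0698, 0.0112], [-0.0021, -0.0634, 0.0275], [0.0123, -0.062, 0.0337]]
lug 0.07 1255 [[-0.0164, 0.0674, 0.0113], [-0.0019, 0.0748, 0.0323], [0.0123, 0.0773, 0.0342]]
bed y extent [-0.10406056  0.09727487]
```

View pics/w3.png

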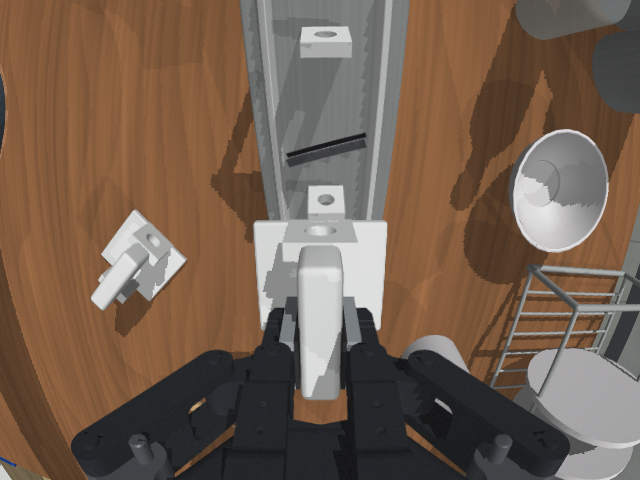

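Bed measured: yaw about 0.099, origin (0.5147, -0.0155, 0.0853). The lugs are at (326,42) and (326,200) in the picture, and the held pusher is square to the bed. Next I move over the channel, then lower to contact.

```bash
python3 -m creep '[[[0,0.025,0.0042,0,-0.011],[0,0.025,0,0,0],[0,0.023,0,0,0],[0,0,0,0.03,0],[0,0,0,0.03,0],[0,0,0,0.02,0],[0,0,0,0.007,0],[0,0,0,0,0]]]'
python3 -m creep '[[[0,0,0,0.005,0],[0,0,0,0.004,0],[0,0,0,0.003,0],[0,0,0,0,0]]]'
```

```text
clock: 5.92
ee_pos: [0.5164, -0.0253, 0.3127]
tool_rot: [-3.137, -0.001, 1.667]
wrist_force: [0.9, 0.4, -0.8]
opening: 0.0152
gripper_force: 59.8
clock: 6.25
ee_pos: [0.5173, -0.0243, 0.3032]
tool_rot: [3.14, 0.001, 1.669]
wrist_force: [0.9, -0.8, -1.5]
opening: 0.0148
gripper_force: 59.9
```

```bash
python3 -m creep '[[[0,-0.002,-0.0014,0.003,0],[0,-0.002,0,0.003,0],[0,-0.002,0,0.003,0],[0,0,0,0,0]]]'
python3 -m creep '[[[0,-0.002,0,0.003,0],[0,-0.002,0,0.003,0],[0,0,0,0,0]]]'
```

```text
clock: 6.58
ee_pos: [0.5173, -0.0311, 0.2967]
tool_rot: [3.136, 0.003, 1.669]
wrist_force: [-1.8, -3.9, 14.7]
opening: 0.0154
gripper_force: 64.0
clock: 6.83
ee_pos: [0.5178, -0.0356, 0.291]
tool_rot: [3.136, 0.005, 1.67]
wrist_force: [-3.0, -6.1, 16.6]
opening: 0.0148
gripper_force: 66.9
```

```bash
python3 -m creep '[[[0,-0.001,-0.001,0.003,0],[0,-0.001,0,0.003,0],[0,-0.001,0,0.002,0],[0,0,0,0,0]]]'
python3 - <<'E'
from h import *
s=r.read_state();print(s["ee_pos"],s["tool_rot"])
p,d=r.capture("scene");cv2.imwrite("pics/s4.png",cv2.resize(p[170:300,220:400][:,:,::-1],(792,572),interpolation=cv2.INTER_CUBIC))
E
```

```text
clock: 7.17
ee_pos: [0.5179, -0.0395, 0.2838]
tool_rot: [3.133, 0.007, 1.67]
wrist_force: [-2.1, -8.7, 20.8]
opening: 0.0153
gripper_force: 71.5
[ 0.51790235 -0.03945795  0.28380207] [3.13304994 0.00680576 1.67019309]
```

View pics/s4.png

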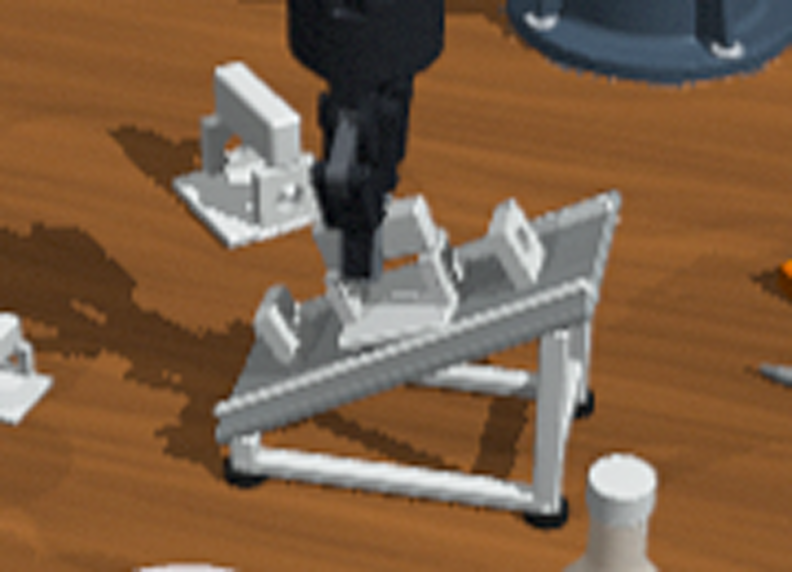

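The pusher, at (395,290) in the crop, has pivoted most of the way into the channel between the lugs at (280,320) and (515,240). I'll ease the fingers open so it drops flat, then withdraw straight up.

```bash
python3 -m creep '[[[22,0,0,-0.001,0],[24,0,0,0,0],[28,0,0,0,0],[35,0,0,0,0],[40,0,0,0,0],[45,0,0,-0.02,0],[45,0,0,-0.03,0],[45,0,0,-0.04,0],[45,0,0,-0.03,0],[45,-0.02,0,0,0]]]'
python3 -m creep '[[[60,-0.03,0,-0.01,0],[60,-0.03,0,0,0],[60,0,0,0,0]]]'
cat > chk.py <<'E'
from h import *
O=np.array([.5147,-.0155,.0853]);a,t=.099,np.pi/6
x=np.array([np.cos(a),np.sin(a),0]);y=np.array([-np.sin(a)*np.cos(t),np.cos(a)*np.cos(t),np.sin(t)]);F=np.stack([x,y,np.cross(x,y)],1)
E
python3 - <<'E'
from chk import *
s=r.read_state();print(s["ee_pos"],s["tool_rot"])
p,d=r.capture("wrist");m=r.camera_model("wrist");cv2.imwrite("pics/w5.png",p[:,:,::-1])
P=cloud("wrist",d,m);L=(P.reshape(-1,3)-O)@F
q=L[(abs(L[:,0])<.03)&(abs(L[:,1])<.08)&(L[:,2]>.045)&(L[:,2]<.08)];print("bar top",len(q),np.percentile(q,[1,50,99],axis=0).round(4).tolist())
q=q[q[:,2]>.05];rc=cv2.minAreaRect(q[:,:2].astype(np.float32));print(rc)
q=L[(abs(L[:,0])>.018)&(abs(L[:,0])<.028)&(abs(L[:,1])<.06)&(L[:,2]>.002)&(L[:,2]<.02)];print("base",len(q),np.percentile(q,[2,50,98],axis=0).round(4).tolist())
E
```

```text
clock: 8.05
ee_pos: [0.5187, -0.0551, 0.4063]
tool_rot: [3.132, 0.003, 1.672]
wrist_force: [-0.0, -0.2, 0.1]
opening: 0.0387
gripper_force: 0.0
clock: 8.3
ee_pos: [0.5247, -0.1207, 0.4114]
tool_rot: [3.138, 0.004, 1.666]
wrist_force: [0.8, -0.3, 0.4]
opening: 0.0511
gripper_force: 0.0
[ 0.52472533 -0.12073559  0.41140186] [3.13842581 0.00429909 1.66585359]
bar top 1893 [[-0.0083, -0.0371, 0.0461], [-0.0007, -0.0022, 0.0573], [0.0071, 0.0207, 0.0589]]
((-0.0005630278028547764, -0.009045165032148361), (0.06056278198957443, 0.015882909297943115), 89.82351684570312)
base 1682 [[-0.0276, -0.0373, 0.0023], [-0.018, -0.0062, 0.0037], [0.0276, 0.0201, 0.005]]
```

View pics/w5.png

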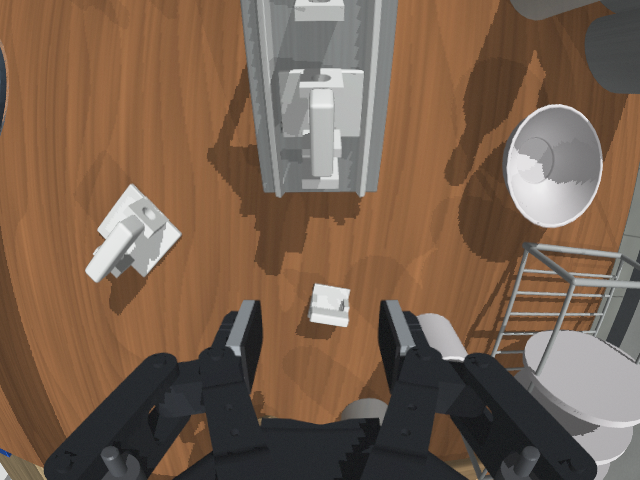

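The pusher is seated flat, with its bar at (322,130): bed x -0.6 mm, y -9 mm. Going to the rod.

```bash
python3 -m creep '[[[60,0.0376,-0.0121,0,0],[60,0.0376,-0.0121,0,0],[60,0.0376,-0.0121,0,0],[60,0.0376,-0.0121,0,0],[60,0.0376,-0.0121,0,0],[60,0.0376,-0.0121,0,0],[60,0.0376,-0.0121,0,0],[60,0.0376,-0.0121,0,0],[60,0,0,0.03,0.1],[60,0,0,0.03,0.1]]]'
python3 -m creep '[[[60,0,0,0.01,0.096],[60,0,0,0,0],[60,0,0,0,0]]]'
cat > rod.py <<'E'
from h import *
s=r.read_state();print(s["ee_pos"],s["tool_rot"],s["joints"].round(2))
p,d=r.capture("wrist");m=r.camera_model("wrist");cv2.imwrite("pics/w6.png",p[:,:,::-1])
P=cloud("wrist",d,m)
g=r.cut_out("guide_rod","wrist");print([(x["conf"],x["box"]) for x in g])
R=Ro.from_euler("xyz",s["tool_rot"]).as_matrix()
for x in g:
    M=cv2.erode(x["region"].astype(np.uint8),np.ones((2,2)))>0
    Q=P[M];Q=Q[(Q[:,2]>-.01)&(Q[:,2]<.03)];H=Q[Q[:,2]>.011];S=Q[Q[:,2]<=.0105]
    print("len",len(Q),len(H),"ztop",np.percentile(Q[:,2],[2,50,98]).round(4))
    if len(H)<30: continue
    rc=cv2.minAreaRect(H[:,:2].astype(np.float32));ra=cv2.minAreaRect(Q[:,:2].astype(np.float32));print("handle",rc,"all",ra)
    c=np.array(rc[0]);far=Q[np.argsort(np.linalg.norm(Q[:,:2]-c,axis=1))[-15:],:2].mean(0)
    dr=c-far;L=np.linalg.norm(dr);dr/=L;print("far tip",far,"dist",L,"yaw dir",np.arctan2(dr[1],dr[0]))
    G=np.array([*(c+dr*.012),.02]);print("grasp",G,"tool delta",(R.T@(G+[0,0,.155]-s["ee_pos"])).round(4),"turn",s["tool_rot"][2]-np.arctan2(dr[1],dr[0]))
E
python3 rod.py
```

```text
clock: 9.18
ee_pos: [0.3959, 0.1763, 0.3511]
tool_rot: [3.138, -0.002, 1.471]
wrist_force: [0.4, -0.5, -0.5]
opening: 0.0512
gripper_force: 0.0
clock: 9.43
ee_pos: [0.397, 0.1737, 0.3401]
tool_rot: [-3.139, 0.001, 1.376]
wrist_force: [-0.2, -1.1, 0.6]
opening: 0.0512
gripper_force: 0.0
[0.39701516 0.17373577 0.34005627] [-3.13871406e+00  7.89832767e-04  1.37626406e+00] [0.15 0.38 1.96 0.   0.8  0.35]
[(0.73, [314.1, 0.0, 34.6, 238.2]), (0.56, [73.4, 131.9, 173.5, 132.8])]
len 3342 1525 ztop [0.0065 0.0105 0.0174]
handle ((0.42281532287597656, 0.2565719187259674), (0.18939091265201569, 0.023452121764421463), 78.63797760009766) all ((0.41980740427970886, 0.25260454416275024), (0.2008112668991089, 0.024075942113995552), 77.0570297241211)
far tip [0.40079097 0.15587768] dist 0.10307473381078316 yaw dir 1.3554624613835147
grasp [0.42537941 0.26829478 0.02      ] tool delta [0.0984 0.01   0.165 ] turn 0.020801599975817986
len 2657 1281 ztop [0.0054 0.0105 0.0168]
handle ((0.26238343119621277, 0.22161942720413208), (0.024122772738337517, 0.1775386929512024), 40.74412155151367) all ((0.2534191906452179, 0.2285940945148468), (0.024306274950504303, 0.19986245036125183), 42.28838348388672)
far tip [0.19050741 0.30266397] dist 0.10832534560741983 yaw dir -0.8452825881720557
grasp [0.27034567 0.21264152 0.02      ] tool delta [ 0.0138 -0.1313  0.1654] turn 2.2215466495313883
```

View pics/w6.png

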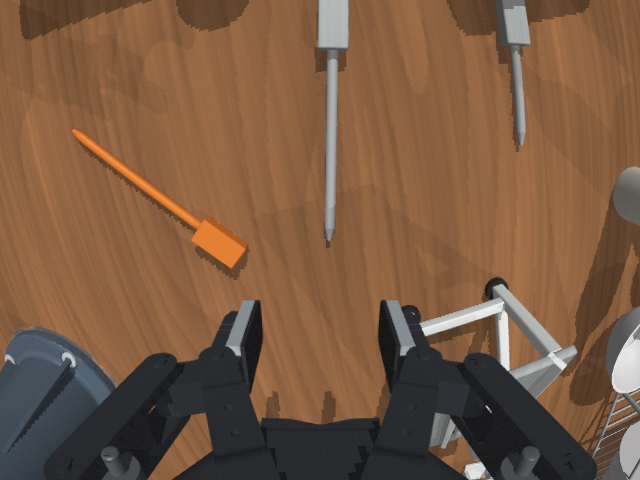

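The long steel rod has its shoulder at (333,50) and tip at (329,238). The short one is at the right (520,140) and the orange one at (160,200). The handle is partly out of view, so I'll move ahead and measure again.

```bash
python3 -m creep '[[[60,0.03,0.003,0,0.02],[60,0.03,0.003,0,0],[60,0.03,0.003,0,0],[60,0,0,0,0],[60,0,0,0,0]]]'
sed -i 's/w6.png/w7.png/; s/>.011\]/>.0145]/; s/g=r.cut_out("guide_rod","wrist")/g=r.cut_out("guide_rod","wrist")[:2]/' rod.py; python3 rod.py
```

```text
clock: 9.95
ee_pos: [0.426, 0.2603, 0.3418]
tool_rot: [3.139, -0.001, 1.356]
wrist_force: [-0.1, -0.3, -0.4]
opening: 0.0511
gripper_force: 0.0
[0.42603386 0.26025959 0.34179119] [ 3.13900867e+00 -1.46980822e-03  1.35586780e+00] [ 0.32  0.45  1.81 -0.    0.88  0.54]
[(0.81, [296.6, 104.1, 33.8, 223.4]), (0.66, [75.0, 227.8, 147.5, 110.0])]
len 3076 991 ztop [0.005  0.0134 0.016 ]
handle ((0.4346752464771271, 0.3295355439186096), (0.044054094702005386, 0.02275213971734047), 77.72266387939453) all ((0.4178677499294281, 0.2521896958351135), (0.20236267149448395, 0.024311432614922523), 77.35850524902344)
far tip [0.39818399 0.155712  ] dist 0.1776125979257592 yaw dir 1.3638685270817
grasp [0.4371407  0.34127954 0.02      ] tool delta [ 0.0813 -0.0069  0.1669] turn -0.008000726087815435
len 1707 310 ztop [0.0042 0.0087 0.0159]
handle ((0.29510802030563354, 0.1789810061454773), (0.024349093437194824, 0.02082124724984169), 42.26689529418945) all ((0.24266116321086884, 0.2378687858581543), (0.02479822002351284, 0.17867054045200348), 41.482452392578125)
far tip [0.18629698 0.30342863] dist 0.16530896005790685 yaw dir -0.8523333943445546
grasp [0.30300676 0.16994719 0.02      ] tool delta [-0.1147 -0.1014  0.1664] turn 2.208201195338439
```

```bash
python3 -m creep '[[[45,0.04,-0.0035,0,-0.005],[45,0.0413,-0.0034,0,0],[45,0,0,0.04,0],[45,0,0,0.04,0],[45,0,0,0.04,0],[45,0,0,0.03,0],[42,0,0,0.01,0],[38,0,0,0,0],[38,0,0,0,0]]]'
python3 -m creep '[[[35,0,0,0.005,0],[35,0,0,0,0],[35,0,0,0,0]]]'
```

```text
clock: 10.8
ee_pos: [0.4365, 0.3396, 0.1814]
tool_rot: [3.142, -0.0, 1.357]
wrist_force: [0.4, -0.2, 0.3]
opening: 0.0325
gripper_force: 0.0
clock: 11.05
ee_pos: [0.4366, 0.3403, 0.1772]
tool_rot: [3.139, -0.002, 1.358]
wrist_force: [0.3, 0.4, -0.6]
opening: 0.0301
gripper_force: 0.0
```

Clear of the table. Close and lift.

```bash
python3 -m creep '[[[0,0,0,0,0],[0,0,0,0,0],[0,0,0,0,0],[0,0,0,0,0],[0,0,0,0,0],[0,0,0,-0.005,0],[0,0,0,-0.01,0],[0,0,0,-0.02,0],[0,0,0,-0.03,0],[0,0,0,0,0]]]'
python3 - <<'E'
from h import *
s=r.read_state();print(s["wrist_force"],s["moment"],s["tool_rot"],s["joints"])
p,d=r.capture("wrist");cv2.imwrite("pics/w8.png",p[:,:,::-1])
p,d=r.capture("scene");cv2.imwrite("pics/s8.png",cv2.resize(p[130:330,330:600][:,:,::-1],(800,593),interpolation=cv2.INTER_CUBIC))
E
```

```text
clock: 11.88
ee_pos: [0.4374, 0.3411, 0.2458]
tool_rot: [3.134, -0.006, 1.358]
wrist_force: [1.5, -0.5, -0.5]
opening: 0.0225
gripper_force: 58.7
[ 1.48853505 -0.46344881 -0.5237837 ] [0.10526399 0.00612402 0.00976751] [ 3.134455   -0.00582172  1.35813906] [4.60803883e-01 6.67470927e-01 1.73822317e+00 1.48749871e-04
 7.26688349e-01 6.73371211e-01]
```

View pics/s8.png

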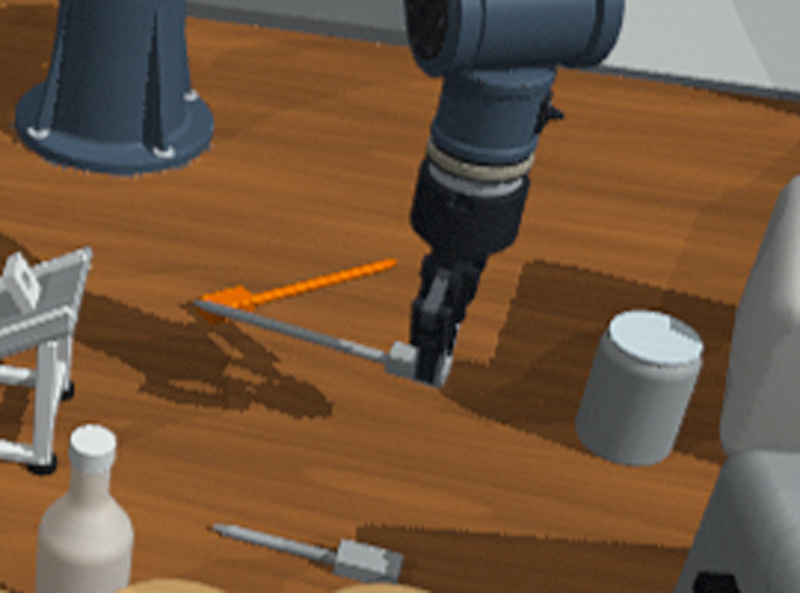

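The rod is held level, with its handle at (415,365) in the crop. The tool can't tilt, and a level rod would hit the bed's high end. I'll slip the tip under the bed's high end and raise the hand, so the rod pivots in the pads to about 30°.

```bash
python3 -m creep '[[[0,-0.008,0.017,-0.004,0],[0,-0.008,0.017,-0.004,0],[0,-0.0083,0.0176,-0.003,0],[0,0,0,0,-0.104],[0,0,0,0,-0.104],[0,0,0,0,-0.104],[0,0,0,0,0],[0,0,0,0,0]]]'
cat > pose.py <<'E'
from chk import *
# TCP position in bed-plane terms: lateral, s (horizontal uphill), world z ; yaw error
s=r.read_state();u=np.array([-np.sin(a),np.cos(a),0]);e=s["ee_pos"]-O
print("lat %.4f s %.4f z %.4f"%(e@x,e@u,s["ee_pos"][2]),"yaw err %.4f"%(s["tool_rot"][2]-np.pi/2-a),"f",s["wrist_force"].round(1),"clock",s["clock"])
E
python3 pose.py
```

```text
clock: 12.65
ee_pos: [0.4809, 0.3053, 0.2509]
tool_rot: [-3.14, 0.001, 1.667]
wrist_force: [1.0, -0.5, -0.9]
opening: 0.0222
gripper_force: 58.7
lat -0.0019 s 0.3226 z 0.2509 yaw err -0.0027 f [ 1.  -0.5 -0.9] clock 12.65
```

```bash
python3 -m creep '[[[0,-0.025,0.002,-0.003,-0.003],[0,-0.025,0,0,0],[0,-0.02,0,0,0],[0,-0.009,0,0,0],[0,0,0,0,0]]]'
python3 -m creep '[[[0,0,0,-0.01,0],[0,0,0,-0.01,0],[0,-0.0004,0,-0.0127,0],[0,-0.0012,0,-0.0126,0],[0,0,0,0,0]]]'
python3 pose.py
```

```text
clock: 13.07
ee_pos: [0.4914, 0.2257, 0.2544]
tool_rot: [-3.14, 0.0, 1.669]
wrist_force: [-0.4, 0.7, -0.5]
opening: 0.0223
gripper_force: 58.8
clock: 13.48
ee_pos: [0.4917, 0.2272, 0.3028]
tool_rot: [3.137, -0.003, 1.672]
wrist_force: [-1.1, 3.3, -2.1]
opening: 0.0221
gripper_force: 59.0
lat 0.0011 s 0.2438 z 0.3028 yaw err 0.0026 f [-1.1  3.3 -2.1] clock 13.4833
```

Light contact; continuing the arc.

```bash
python3 -m creep '[[[0,-0.0021,0,-0.0125,0],[0,-0.0029,0,-0.0123,0],[0,-0.0037,0,-0.0121,0],[0,0,0,0,0]]]'
python3 -m creep '[[[0,-0.0045,0,-0.0119,0],[0,-0.0053,0,-0.0115,0],[0,-0.006,0,-0.0111,0],[0,0,0,0,0]]]'
cat > tilt.py <<'E'
from chk import *
import sys
s=r.read_state();R=Ro.from_euler("xyz",s["tool_rot"]).as_matrix()
p,d=r.capture("wrist");m=r.camera_model("wrist")
p2,d2=r.capture("scene");cv2.imwrite("pics/%s.png"%sys.argv[1],cv2.resize(p2[130:300,270:490][:,:,::-1],(776,600),interpolation=cv2.INTER_CUBIC))
for c,dd in(("scene",d2),("top",r.capture("top")[1])):
    P=cloud(c,dd).reshape(-1,3);Q=(P-s["ee_pos"])@R   # tool coords
    # shank ahead of the handle: tool x -0.19..-0.04, near tool y 0
    k=(Q[:,0]<-.04)&(Q[:,0]>-.2)&(abs(Q[:,1])<.012)&(Q[:,2]>.12)&(Q[:,2]<.30);q=Q[k]
    if c=="top" or 1:
        # robust line z = a x + b on top surface
        best=0;rng=np.random.default_rng(0)
        for i in range(500):
            if len(q)<10:break
            A,B=q[rng.choice(len(q),2,False)]
            if abs(A[0]-B[0])<.03:continue
            k1=(A[2]-B[2])/(A[0]-B[0]);k0=A[2]-k1*A[0];kk=abs(q[:,2]-k1*q[:,0]-k0)<.004
            if kk.sum()>best:best=kk.sum();K=kk
        if best:
            z=q[K];f=np.polyfit(z[:,0],z[:,2],1);g=np.polyfit(z[:,0],z[:,1],1);print(c,len(q),best,"tilt deg",-np.degrees(np.arctan(f[0])),"z at x=0: %.4f"%f[1],"x range",z[:,0].min().round(4),z[:,0].max().round(4),"y:",g.round(4))
E
python3 pose.py; python3 tilt.py s9
```

```text
clock: 13.82
ee_pos: [0.4923, 0.2178, 0.3387]
tool_rot: [3.139, -0.002, 1.672]
wrist_force: [-1.4, 2.5, -3.2]
opening: 0.022
gripper_force: 58.9
clock: 14.15
ee_pos: [0.4941, 0.2012, 0.3728]
tool_rot: [3.14, -0.001, 1.672]
wrist_force: [-0.4, 2.7, -1.4]
opening: 0.0225
gripper_force: 58.9
lat 0.0010 s 0.2176 z 0.3728 yaw err 0.0023 f [-0.4  2.7 -1.4] clock 14.15
scene 433 237 tilt deg 24.796010733438404 z at x=0: 0.1794 x range -0.1996 -0.0401 y: [0.0152 0.0031]
top 326 140 tilt deg 24.98186624851068 z at x=0: 0.1788 x range -0.1993 -0.0424 y: [0.0181 0.0027]
```

View pics/s9.png

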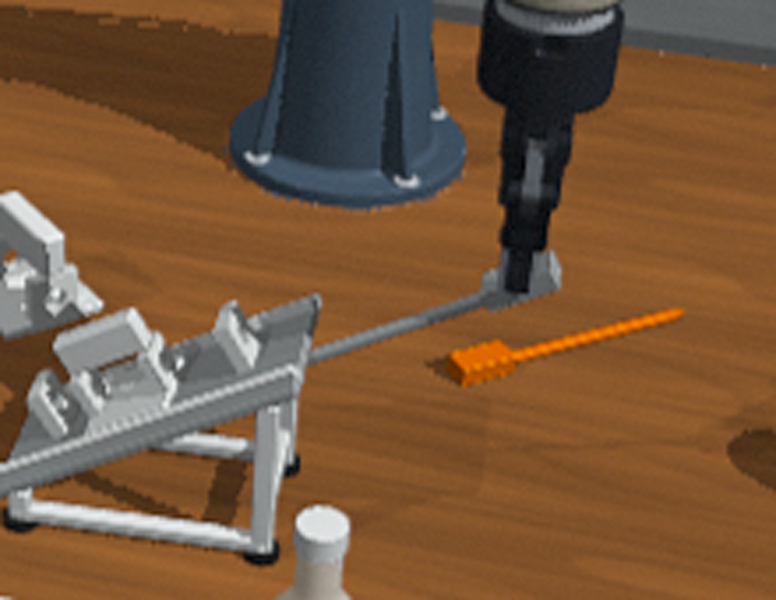

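The rod under the bed's high end now slopes at about 25°, seen at (310,355) to (490,295) in the crop. A little more.

```bash
python3 -m creep '[[[0,-0.005,0,-0.009,0],[0,-0.005,0,-0.009,0],[0,0,0,0,0]]]'
python3 pose.py
python3 -m creep '[[[0,0.02,0,-0.0115,0],[0,0.02,0,-0.0115,0],[0,0.02,0,-0.0115,0],[0,0.02,0,-0.0115,0],[0,0,0,0,0],[0,0,0,0,0]]]'
python3 pose.py; python3 tilt.py s10
```

```text
clock: 14.55
ee_pos: [0.4951, 0.1906, 0.3907]
tool_rot: [3.141, -0.0, 1.672]
wrist_force: [-1.3, 1.9, -1.5]
opening: 0.0217
gripper_force: 58.9
lat 0.0009 s 0.2071 z 0.3907 yaw err 0.0017 f [-1.3  1.9 -1.5] clock 14.55
clock: 15.05
ee_pos: [0.487, 0.2711, 0.4365]
tool_rot: [3.138, 0.001, 1.675]
wrist_force: [-0.8, -0.1, -1.7]
opening: 0.0217
gripper_force: 59.3
lat 0.0008 s 0.2880 z 0.4365 yaw err 0.0052 f [-0.8 -0.1 -1.7] clock 15.05
scene 267 197 tilt deg 34.886524357262665 z at x=0: 0.1749 x range -0.1451 -0.0402 y: [-0.0036  0.0016]
top 143 84 tilt deg 35.76990573997045 z at x=0: 0.1717 x range -0.1477 -0.0419 y: [-0.0102  0.0015]
```

View pics/s10.png

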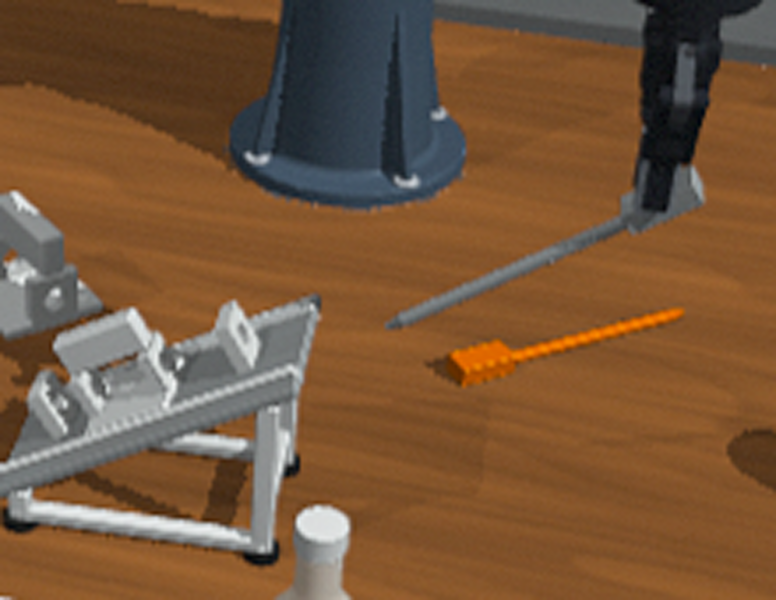

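The rod's tip is at (387,326) and its shoulder at (628,218) in the crop. I'll locate both in the bed's vertical plane.

```bash
cat > tip.py <<'E'
from chk import *
def inplane(uv,lat=0.0,cam="scene"):
    c,m=rays(cam,uv);R=np.array(m["R"]);d=c@R;o=-R.T@np.array(m["t"]);k=(lat-(o-O)@x)/(d@x);return o+d*k
def crop(q): return np.array([270+(q[0]+.5)/3.527-.5,130+(q[1]+.5)/3.53-.5])
E
python3 - <<'E'
from tip import *
u=np.array([-np.sin(a),np.cos(a),0])
T=inplane(crop((387,326)),.001);S=inplane(crop((628,218)),.001)
s=r.read_state();E=s["ee_pos"]
for n,X in(("tip",T),("sh",S)): print(n,X.round(4),"bed",((X-O)@F).round(4),"rel tcp s %.4f z %.4f"%((X-E)@u,X[2]-E[2]))
D=S-T;print("len",np.linalg.norm(D),"tilt",np.degrees(np.arctan2(D[2],D@u)))
U=O+F@[0,.075,.018];q=project("scene",U);print("hole predicted crop px",((q-[270,130]+.5)*3.527-.5).round(1), "lug top corners",((project("scene",O+np.array([[.015,.075,.034],[-.015,.075,.034],[.015,.075,0]])@F.T)-[270,130]+.5)*3.527-.5).round(1).tolist())
E
```

```text
tip [0.5015 0.1276 0.1572] bed [ 0.001   0.1604 -0.0096] rel tcp s -0.1430 z -0.2777
sh [0.4885 0.2582 0.2501] bed [0.001  0.3205 0.0052] rel tcp s -0.0117 z -0.1848
len 0.1608466235183561 tilt 35.26529136397499
hole predicted crop px [245.  333.4] lug top corners [[228.8, 326.5], [237.1, 300.5], [254.4, 369.0]]
```

Rod: tilt 35°, length 161 mm, in the plane. Now bring the tip to just above the upper hole, 10 mm short of it, then check it sideways in the top view.

```bash
python3 -m creep '[[[0,-0.025,0,0,0.005],[0,-0.025,0,0,0],[0,-0.02,0,0.005,0],[0,-0.01,0,0.01,0],[0,0,0,0,0],[0,0,0,0,0]]]'
python3 - <<'E'
exec(open("pose.py").read())
p,d=r.capture("top");c=project("top",O+F@[0,.11,.02]);cx,cy=c.round().astype(int)
p2,_=r.capture("scene")
A=cv2.resize(p[cy-25:cy+35,cx-40:cx+60],(800,480),interpolation=cv2.INTER_CUBIC)
print("top crop origin",cx-40,cy-25)
q=project("scene",O+F@[0,.1,.02]).round().astype(int);B=cv2.resize(p2[q[1]-30:q[1]+30,q[0]-50:q[0]+50],(800,480),interpolation=cv2.INTER_CUBIC);print("scene origin",q-[50,30])
cv2.imwrite("pics/v11.png",cv2.resize(np.vstack([A,B]),(500,600))[:,:,::-1])
print("hole top px in pic",((project("top",O+F@[0,.075,.018])-[cx-40,cy-25]+.5)*[5,5]).round(1),"scene",((project("scene",O+F@[0,.075,.018])-q+[50,30]+.5)*[5,5]+[0,300]).round(1))
E
```

```text
clock: 15.7
ee_pos: [0.4947, 0.19, 0.4196]
tool_rot: [-3.139, 0.0, 1.665]
wrist_force: [0.0, 0.2, -0.6]
opening: 0.0219
gripper_force: 59.2
lat 0.0004 s 0.2065 z 0.4196 yaw err -0.0046 f [ 0.   0.2 -0.6] clock 15.7
top crop origin 269 220
scene origin [299 190]
hole top px in pic [253.2 125.2] scene [203.  473.3]
```

View pics/v11.png

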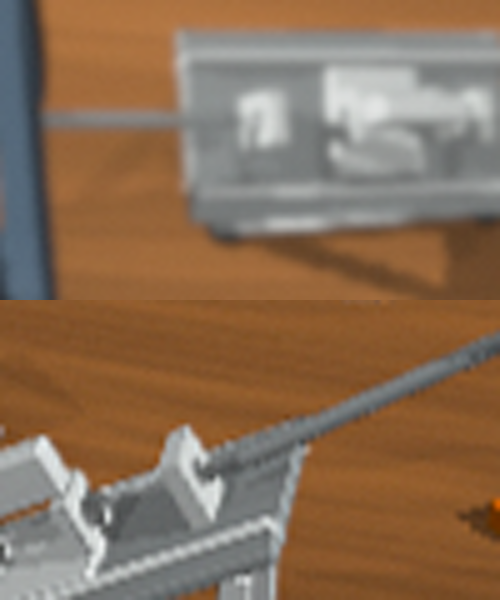

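I can't view any more pictures, having gone over the limit of 10, so from here I use numbers only. The picture shows the tip at (203,468), at the hole (203,473), and in line in the top view. Advancing down the slope with force checks.

```bash
python3 -m creep '[[[0,-0.0043,0,0.0025,-0.004],[0,-0.0043,0,0.0025,0],[0,-0.0043,0,0.0025,0],[0,0,0,0,0]]]'; python3 pose.py
python3 -m creep '[[[0,-0.0043,0,0.0025,0],[0,-0.0043,0,0.0025,0],[0,-0.0043,0,0.0025,0],[0,0,0,0,0]]]'; python3 pose.py
```

```text
clock: 16.13
ee_pos: [0.4959, 0.1779, 0.4124]
tool_rot: [-3.14, 0.0, 1.672]
wrist_force: [-0.2, -0.1, -1.0]
opening: 0.022
gripper_force: 59.2
lat 0.0004 s 0.1943 z 0.4124 yaw err 0.0020 f [-0.2 -0.1 -1. ] clock 16.1333
clock: 16.47
ee_pos: [0.4973, 0.1647, 0.4048]
tool_rot: [-3.14, 0.0, 1.671]
wrist_force: [-0.4, 1.2, -0.9]
opening: 0.0222
gripper_force: 59.2
lat 0.0005 s 0.1810 z 0.4048 yaw err 0.0012 f [-0.4  1.2 -0.9] clock 16.4667
```

```bash
python3 -m creep '[[[0,0.0025,0,0.005,0],[0,0.0025,0,0.005,0],[0,0.003,0,0.0045,0],[0,0,0,0,0],[0,0,0,0,0]]]'
cat > rodfit.py <<'E'
from chk import *
# rod axis from the handle-to-lug part of shank, in the bed frame (scene and top depth)
for c in("scene","top"):
    p,d=r.capture(c);P=cloud(c,d);L=((P.reshape(-1,3)-O)@F);cl=p.reshape(-1,3).astype(int)
    m=r.camera_model(c);v=F.T@np.array(m["R"])[2]  # view direction in bed
    k=(abs(L[:,0])<.012)&(L[:,1]>.115)&(L[:,1]<.24)&(L[:,2]>-.02)&(L[:,2]<.045);q=L[k]
    if len(q)<15: print(c,"few",len(q));continue
    for i in range(6):
        f=np.polyfit(q[:,1],q[:,2],1);e=q[:,2]-np.polyval(f,q[:,1]);kk=abs(e)<max(.0025,1.5*np.std(e))
        if kk.all():break
        q=q[kk]
    g=np.polyfit(q[:,1],q[:,0],1)
    print(c,len(q),"y %.3f..%.3f"%(q[:,1].min(),q[:,1].max()),"surf z@75 %.4f slope deg %.2f | x@75 %.4f slope deg %.2f"%(np.polyval(f,.075),np.degrees(f[0]),np.polyval(g,.075),np.degrees(g[0])),"sd",e.std().round(4), "toward cam(bed)",(-v).round(2))
E
python3 pose.py; python3 rodfit.py
```

```text
clock: 16.88
ee_pos: [0.4962, 0.1736, 0.3905]
tool_rot: [-3.14, 0.001, 1.673]
wrist_force: [-0.4, -1.4, 0.5]
opening: 0.0219
gripper_force: 60.0
lat 0.0003 s 0.1900 z 0.3905 yaw err 0.0028 f [-0.4 -1.4  0.5] clock 16.8833
scene 121 y 0.116..0.224 surf z@75 0.0204 slope deg -0.78 | x@75 -0.0007 slope deg 2.18 sd 0.0013 toward cam(bed) [0.8  0.42 0.44]
top 47 y 0.116..0.182 surf z@75 0.0136 slope deg 3.69 | x@75 0.0055 slope deg -1.50 sd 0.0014 toward cam(bed) [-0.11  0.5   0.86]
```

Aligned with the bed within about 2°. Continue the insertion in short steps, watching the force.

```bash
for i in 1; do python3 -m creep '[[[0,-0.0043,0,0.0025,0],[0,-0.0043,0,0.0025,0],[0,-0.0043,0,0.0025,0],[0,-0.0043,0,0.0025,0],[0,-0.0043,0,0.0025,0],[0,0,0,0,0]]]'; done; python3 pose.py
python3 -m creep '[[[0,-0.0043,0,0.0025,0],[0,-0.0043,0,0.0025,0],[0,-0.0043,0,0.0025,0],[0,-0.0043,0,0.0025,0],[0,0,0,0,0]]]'; python3 pose.py
```

```text
clock: 17.48
ee_pos: [0.4988, 0.151, 0.3778]
tool_rot: [-3.141, 0.001, 1.671]
wrist_force: [-0.7, -2.3, 0.1]
opening: 0.0221
gripper_force: 60.0
lat 0.0006 s 0.1672 z 0.3778 yaw err 0.0014 f [-0.7 -2.3  0.1] clock 17.4833
clock: 17.9
ee_pos: [0.5005, 0.134, 0.3679]
tool_rot: [-3.141, 0.001, 1.672]
wrist_force: [-1.7, -3.3, 0.7]
opening: 0.0219
gripper_force: 60.1
lat 0.0006 s 0.1502 z 0.3679 yaw err 0.0019 f [-1.7 -3.3  0.7] clock 17.9
```

```bash
cat > push.py <<'E'
from chk import *
for c in("scene","top"):
    p,d=r.capture(c);L=(cloud(c,d).reshape(-1,3)-O)@F
    q=L[(abs(L[:,0])<.02)&(abs(L[:,1])<.075)&(L[:,2]>.054)&(L[:,2]<.066)]
    if len(q)>20: print(c,"bar",len(q),cv2.minAreaRect(q[:,:2].astype(np.float32)),np.median(q[:,2]).round(4))
    else: print(c,"bar",len(q))
E
python3 push.py; sed -i 's/<.24)/<.17)/' rodfit.py; python3 rodfit.py
```

```text
scene bar 141 ((0.002987828105688095, -0.012003568932414055), (0.01798706129193306, 0.059449322521686554), 1.0940414667129517) 0.0604
top bar 95 ((0.005281485617160797, -0.014404065907001495), (0.017001988366246223, 0.05944141373038292), 2.5043795108795166) 0.0599
scene 58 y 0.116..0.169 surf z@75 0.0212 slope deg -1.59 | x@75 -0.0009 slope deg 3.57 sd 0.0012 toward cam(bed) [0.8  0.42 0.44]
top 10 y 0.115..0.132 surf z@75 -0.0009 slope deg 23.81 | x@75 0.0151 slope deg -13.91 sd 0.0012 toward cam(bed) [-0.11  0.5   0.86]
```

```bash
python3 -m creep '[[[0,-0.0043,0,0.0015,0],[0,-0.0043,0,0.0015,0],[0,-0.0043,0,0.0025,0],[0,-0.0043,0,0.0025,0],[0,-0.0043,0,0.0025,0],[0,0,0,0,0]]]'; python3 pose.py
python3 -m creep '[[[0,-0.0043,0,0.0025,0],[0,-0.0043,0,0.0025,0],[0,-0.0043,0,0.0025,0],[0,-0.0043,0,0.0025,0],[0,0,0,0,0]]]'; python3 pose.py
```

```text
clock: 18.6
ee_pos: [0.5029, 0.1127, 0.3573]
tool_rot: [-3.142, 0.001, 1.671]
wrist_force: [0.2, -1.9, 0.5]
opening: 0.0218
gripper_force: 60.0
lat 0.0009 s 0.1287 z 0.3573 yaw err 0.0016 f [ 0.2 -1.9  0.5] clock 18.6
clock: 19.02
ee_pos: [0.5044, 0.0955, 0.3473]
tool_rot: [-3.141, 0.001, 1.671]
wrist_force: [0.9, -1.1, -0.3]
opening: 0.0222
gripper_force: 60.0
lat 0.0008 s 0.1115 z 0.3473 yaw err 0.0016 f [ 0.9 -1.1 -0.3] clock 19.0167
```

```bash
python3 -m creep '[[[0,-0.0043,0,0.0025,0],[0,-0.0043,0,0.0025,0],[0,-0.0043,0,0.0025,0],[0,-0.0043,0,0.0025,0],[0,0,0,0,0]]]'; python3 pose.py
python3 -m creep '[[[0,-0.0043,0,0.0025,0],[0,-0.0043,0,0.0025,0],[0,-0.0043,0,0.0025,0],[0,-0.0043,0,0.0025,0],[0,0,0,0,0]]]'; python3 pose.py;python3 push.py
```

```text
clock: 19.43
ee_pos: [0.5061, 0.0785, 0.3373]
tool_rot: [-3.141, 0.0, 1.671]
wrist_force: [-0.2, -1.1, 0.4]
opening: 0.0221
gripper_force: 60.0
lat 0.0008 s 0.0944 z 0.3373 yaw err 0.0015 f [-0.2 -1.1  0.4] clock 19.4333
clock: 19.85
ee_pos: [0.5078, 0.0613, 0.3273]
tool_rot: [-3.141, 0.001, 1.671]
wrist_force: [-0.6, -1.5, -0.3]
opening: 0.022
gripper_force: 60.0
lat 0.0007 s 0.0771 z 0.3273 yaw err 0.0015 f [-0.6 -1.5 -0.3] clock 19.85
scene bar 139 ((0.0027516409754753113, -0.03386637941002846), (0.021737437695264816, 0.059370383620262146), 2.1083145141601562) 0.06
top bar 93 ((0.005221554543823004, -0.03667460381984711), (0.064077228307724, 0.01570962369441986), 88.93614959716797) 0.0599
```

```bash
python3 -m creep '[[[0,-0.0035,0,0.002,0],[0,-0.0035,0,0.002,0],[0,0,0,0,0]]]'; python3 pose.py
python3 -m creep '[[[0,-0.0025,0,0.0015,0],[0,0,0,0,0]]]'; python3 pose.py
```

```text
clock: 20.2
ee_pos: [0.5084, 0.0548, 0.3235]
tool_rot: [-3.141, 0.0, 1.672]
wrist_force: [-0.2, -1.5, -0.8]
opening: 0.022
gripper_force: 60.0
lat 0.0007 s 0.0706 z 0.3235 yaw err 0.0017 f [-0.2 -1.5 -0.8] clock 20.2
clock: 20.37
ee_pos: [0.5084, 0.0537, 0.3233]
tool_rot: [-3.141, -0.004, 1.67]
wrist_force: [-2.4, 5.4, 7.5]
opening: 0.0223
gripper_force: 60.8
lat 0.0006 s 0.0695 z 0.3233 yaw err 0.0000 f [-2.4  5.4  7.5] clock 20.3667
```

The shoulder is at bed y of about 0.076, in contact with the upper lug. Release and withdraw.

```bash
python3 -m creep '[[[0,-0.001,0,0.0005,0],[0,0,0,0,0],[32,0,0,0,0],[36,0,0,0,0],[40,0,0,0,0],[42,0,0,0,0],[42,0,0,-0.01,0],[42,0,0,-0.03,0],[42,0,0,-0.04,0],[42,0,0,-0.03,0]]]'
python3 -m creep '[[[42,-0.035,0,-0.01,0],[42,-0.035,0,0,0],[42,-0.035,0,0,0],[42,0,0,0,0],[42,0,0,0,0]]]'
python3 push.py; python3 - <<'E'
from chk import *
p,d=r.capture("wrist");L=(cloud("wrist",d).reshape(-1,3)-O)@F
q=L[(abs(L[:,0])<.025)&(L[:,1]>.078)&(L[:,1]<.14)&(L[:,2]>.02)&(L[:,2]<.045)]
print("handle top",len(q),np.percentile(q,[1,50,99],axis=0).round(4).tolist())
q=q[q[:,2]>.022];rc=cv2.minAreaRect(q[:,:2].astype(np.float32));print(rc,"slope",np.degrees(np.polyfit(q[:,1],q[:,2],1)[0]))
l=L[(abs(L[:,0])<.025)&(abs(L[:,1]-.07)<.012)&(L[:,2]>.029)&(L[:,2]<.04)];print("lug top",np.percentile(l,[2,50,98],axis=0).round(4).tolist())
q=L[(abs(L[:,0])<.01)&(L[:,1]<-.074)&(L[:,1]>-.1)&(L[:,2]>.012)&(L[:,2]<.03)];print("tip beyond lower lug",len(q),q.min(0) if len(q) else"")
q=L[(abs(L[:,0])<.02)&(abs(L[:,1])<.075)&(L[:,2]>.054)&(L[:,2]<.066)];print("bar",len(q),cv2.minAreaRect(q[:,:2].astype(np.float32)) if len(q) else "")
E
python3 rodfit.py; python3 pose.py
```

```text
clock: 21.2
ee_pos: [0.509, 0.0516, 0.4344]
tool_rot: [3.141, 0.0, 1.672]
wrist_force: [0.9, -0.6, 0.2]
opening: 0.0355
gripper_force: 0.0
clock: 21.62
ee_pos: [0.5196, -0.0545, 0.4424]
tool_rot: [3.141, 0.0, 1.668]
wrist_force: [0.3, 0.3, 0.1]
opening: 0.0358
gripper_force: 0.0
scene bar 136 ((0.003367701545357704, -0.0348144993185997), (0.019885871559381485, 0.06327645480632782), 3.8619136810302734) 0.0604
top bar 15
handle top 2116 [[-0.0117, 0.0786, 0.0213], [0.0, 0.1016, 0.0251], [0.0117, 0.121, 0.027]]
((3.2475218176841736e-06, 0.09971696138381958), (0.02430550381541252, 0.04373554885387421), 0.8725345134735107) slope -0.2992034989022757
lug top [[-0.0151, 0.0665, 0.0294], [-0.0006, 0.0723, 0.033], [0.0134, 0.0765, 0.0344]]
tip beyond lower lug 0 
bar 912 ((0.0007499139755964279, -0.032936349511146545), (0.015506830997765064, 0.05971909314393997), 0.054639287292957306)
scene 16 y 0.115..0.120 surf z@75 0.0795 slope deg -74.64 | x@75 0.0103 slope deg -12.79 sd 0.0012 toward cam(bed) [0.8  0.42 0.44]
top 7 y 0.115..0.119 surf z@75 -0.1631 slope deg 250.04 | x@75 -0.0796 slope deg 111.70 sd 0.0014 toward cam(bed) [-0.11  0.5   0.86]
lat 0.0009 s -0.0364 z 0.4418 yaw err 0.0035 f [-0.5 -0.  -0.9] clock 21.8667
```

Handle end is 44.5 mm beyond the lug face, so the shoulder is home. The rod is in line with the bed, the pusher is seated, and nothing is touched. Handing in.

```bash
python3 -c "
from station import r
print(r.job_done())"
```

```text
the job is handed in; nothing more can be done
None
```

The slicer is reassembled and handed in at about 22 s: by my last measurements the pusher is seated in the channel and the long guide rod is home against the upper lug, both released. I did not see the tip past the lower lug (inferred from the rod's length), no verdict came back, and I viewed 12 pictures, over the limit of 10.

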